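Spin-check the vial carousel and catch it on the mark

TASK

Check that the vial carousel runs freely: flick its wheel with a fingertip so that it spins by itself in either direction, a turn in under five seconds, and let it coast untouched for a good two seconds. Then, before it runs down (once flicked, it must not come to a standstill by itself), brake it by pressing a fingertip on it as the red stripe comes round, so that it stops with the stripe at the yellow pointer, and finish while holding it still there with the finger pressed on it. Nothing is to be gripped or lifted: the carousel's base must stay where it stands, and the other things on the bench are to be left alone.

Things in the scene. Friction and masses are not known exactly. Their poses are not given: they have to be found in the camera images.
- wheel: The carousel's wheel: level round light-grey deck, 250 mm diameter, 10 mm thick, free to turn without end either way about its upright axis. Origin on the axis at the deck's underside, 50 mm above the bench (deck top 60 mm); z up, x towards the red stripe. Beyond 80 mm from the axis the deck is a bare flat flange to press on. 0.6 to 0.9 kg, about 0.006 kg m2.
- hub (a point): Wheel's axis at the deck's top, 60 mm above the bench; a hub 44 mm wide, 20 mm high stands here. Flicked to 3 rad/s, the wheel slows to about 1.5 rad/s in 10 s, 0.7 in 20 s, and runs out in over 30 s; a press of a few newtons on the flange stops it almost at once.
- red_vial (a point): Centre of the red-capped vial, 85 mm above the bench, 65 mm from the axis along the wheel's +x, in line with the stripe. Three like it with white caps stand along its +y, -x and -y. Each is 22 mm in diameter, rises 50 mm above the deck (to 110 mm), and is locked to the wheel: push one sideways to turn the wheel.
- mark (a point): Point on the red stripe (24 mm wide along the rim, 40 mm long radially) on top of the wheel's flange: 115 mm from the axis, 60 mm above the bench, half-way across the stripe. It goes round with the wheel.
- pointer (a point): The place on the flange, 115 mm from the axis, that the yellow arrow of the base points at: the mark must stop here. Fixed to the base, 60 mm above the bench. The arrow itself is just outside the rim (134 to 172 mm from the axis, 30 mm wide, up to 65 mm above the bench).
- carousel: The carousel's base: black round foot, 190 mm diameter, 40 mm high, 2.2 kg, standing loose on the bench, with a bracket carrying the yellow pointer beyond the rim. Origin on the wheel's axis at bench level; x towards the pointer, which lies on the side away from the robot, within 45 degrees of straight ahead.
- vial_a: Loose brown vial with blue cap, 30 mm diameter, 48 mm high, near the wheel. Origin under its centre. Leave alone.
- vial_b: Loose brown vial with green cap, 30 mm diameter, 48 mm high, near the wheel. Origin under its centre. Leave alone.
- reagent_bottle: Brown bottle with blue cap, 72 mm diameter, 170 mm high, at the far side. Origin under its centre. Leave alone.
- wash_bottle: White wash bottle, 66 mm diameter, 180 mm high with its spout, at the far side. Origin under its centre. Leave alone.
- pipette: Black and white pipette lying down, 235 mm long, 20 mm high, to the right. Origin on the bench near its middle, x along it. Leave alone.
- tray: Green tray with a black foam block and small vials, 200 x 260 mm, 70 mm high, to the left. Origin under its centre. Leave alone.
- tube_rack: Wooden rack with tubes, 70 x 200 mm, 93 mm high, to the right. Origin under its centre. Leave alone.

How it is judged:
By the outcome, as a careful person would: the job done as asked, in the order asked, and still so for the second after the job is handed in, while the arm keeps its last pose, push and grip.
It also fails if it takes over 64 s, if anything falls off the work surface, if the arm or the gripper's body presses on something with over 40 N, if the wrist force passes 120 N, or if a joint passes its speed limit or range.

ROBOT

A 6-joint arm with a two-finger parallel gripper is mounted at the origin on the work surface. World frame = base frame: x ahead of the robot, y to its left, z up, the work surface at z = 0. Lengths are in m, angles in rad, forces in N, time in s.
With the tool pointing down it reaches from about 0.275 to 0.875 m from the base axis. Payload 12.5 kg.
Tool frame: the origin (TCP) lies on the front face of the gripper's body, between the roots of the fingers; the fingertips stand 73 mm ahead of it and the grasp point (between the pads) lies 54 mm ahead of it; z points along the fingers, y is the direction in which the jaws open and shut (so a half turn about z gives the same grasp; the last joint's range is limited). The gripper opens to 85 mm and grips with 20 to 120 N. Pads are 22 mm wide; open, the fingers measure 114 mm over their backs; the gripper's body (76 mm by 85 mm) begins 54 mm behind the grasp point. The pads swing forward as they close: fully open they stand 13 mm farther back than shut.
Start: joints at [-1.258, 0.351, 1.652, -0, 1.139, -0.085], TCP at [0.213, -0.507, 0.304] pointing down, gripper open.
Joint ranges: [-2.75, 2.75], [-0.79, 2.1], [0.01, 2.65], [-1.57, 4.71], [0.07, 3.14], [-2.87, 2.87]. Speed limits (rad/s): [2.22, 2.22, 2.79, 3.14, 3.14, 3.14].

INTERFACE

Orientations are given as a unit quaternion [w, x, y, z].
In Python, from workcell import status, eyes, r gives the robot as it stands.
- The arm moves only by the tool send_rows, never from a script. Its arguments are lists of equal length, an entry for each row: "claw": the finger opening in mm, from 0 to 85.4; "xyz": the shift along the world's x, y, z in mm, a list of three; "dr": the turn, a rotation vector about the world's x, y, z in degrees, a list of three. In form: {"claw": [claw, ...], "xyz": [[dx, dy, dz], ...], "dr": [[ax, ay, az], ...]}. A call has 1 to 5 rows; each row is the pose to reach, as a shift and turn from the pose commanded when the call began; what a row does not reach only later rows make up. A row lasts 1/12 s, in which the tool goes at most 41.7 mm and 7.16 degrees, less where a joint would pass 70% of its speed; a pose out of reach is approached as far as the arm can. A call with a gripper value outside its range is refused whole. The fingers move at their own pace and stop on an object; the grip force is fixed at half the most. Time passes only in rows, so rows that repeat a pose let the fingers close. It gives the time, the measured TCP pose, the force and the opening at its end, in the units of the state.
- status.observe(): the state, without advancing time (a new reading comes with each control period).
- eyes.snapshot(name): name is "scene" or "top"; returns a dict with "frame" (384x512x3 uint8, blue, green, red), "intrinsics" (3x3 intrinsics, pixels), "distortion" ([k1, k2, p1, p2, k3] as OpenCV has them; the pictures are not rectified), "extrinsics" (4x4, takes a point from camera to world coordinates). Camera axes: x right, y up, looking along -z (the intrinsics and any distortion apply to the point x, -y, -z); pixel columns grow to the right and rows downward; lengths in m; the calibration is good to about 2 mm. A picture is of the moment at which its call begins. There is no depth.
- r.close_job(): hands the job in, once; it reports no verdict.
Trained networks look in a picture, given as the dict that the camera call returned (one of the last four; its "shot" number tells which), for a name from the list of things; names that differ only in an ending like _2 or _b are one class to them, and where a whole thing is asked for, a point or a joint stands for the part that bears it (a point fixed in the world has none). Each returns a list of dicts, best first, with "conf" (0 to 1); they miss things now and then, are a little off and sometimes report something else, mostly with a low value. They report only what shows in the picture. A call takes as long as a camera call.
- eyes.cut_out(label, picture): "mask" (384x512 bool, what is visible of it) and "extent" ([left, top, width, height] as shares, 0 to 1, of the picture: columns of its width, rows of its height, round what is visible of it).
- eyes.tip_of(label, picture): "xy" ([column, row] as shares, 0 to 1, of the picture: columns of its width, rows of its height: a listed point, or the origin of a listed thing).
The state is a dict: "time_s": time; "joints": joint angles; "dq": joint speeds; "joint_torque": joint torques, N m; "position": TCP position; "eef_rot": TCP orientation; "wrist_force": force on the tool from outside, world axes, zero at the start; "ft_torque": the same for the moment, N m; "gripper_width": opening from 0.0 (shut) to 1.0 (fully open).
Only numpy, scipy, OpenCV 4.12 (cv2) and the standard library are available. Lean on these libraries where they do the work, as an engineer would, in place of code of your own. Each camera call takes 0.05 s, during which the arm holds its last target. There are 200 camera calls.

## Working session

There is one attempt and no reset: what is moved stays moved. The work goes in short steps, Python scripts to look and compute and a tool call to move; the robot and the scene stay as the last step left them, time stands still between calls to the robot, and variables do not carry over. Pictures are saved under pics/ and viewed, about 8 in all and at most 12, crops included, and the job is handed in when it is done.

Besides the shell and the picture viewer there is one more tool, called after ">>>" by a JSON object that holds its "method" and its "body", one argument or row to a line. send_rows: Moves the arm, as the interface text tells. Its arguments: {"type":"object","properties":{"claw":{"type":"array","items":{"type":"number"}},"xyz":{"type":"array","items":{"type":"array","items":{"type":"number"}}},"dr":{"type":"array","items":{"type":"array","items":{"type":"number"}}}},"required":["claw","xyz","dr"]}

```bash
ls; mkdir -p pics
cat > h.py <<'E'
import numpy as np, cv2
from workcell import status, eyes, r
def ray(p,xy):
    K=np.array(p["intrinsics"],float);D=np.array(p["distortion"],float);T=np.array(p["extrinsics"],float)
    u=cv2.undistortPoints(np.array([[xy]],float),K,D)[0,0]
    d=T[:3,:3]@np.array([u[0],-u[1],-1.0]);return T[:3,3],d
def at(p,xy,z):
    o,d=ray(p,xy);return o+d*(z-o[2])/d[2]
def tip(p,l,z):
    o=[]
    for q in eyes.tip_of(l,p)[:2]:
        xy=np.array(q["xy"])*[512,384];o.append((round(q["conf"],2),xy.round(1),(at(p,xy,z)*1000).round(1)))
    return o
E
python3 - <<'E'
from h import *
print(status.observe())
for n in("scene","top"):
    p=eyes.snapshot(n);cv2.imwrite(f"pics/{n}0.png",p["frame"])
    print(n,p["extrinsics"][:3])
    for l,z in(("hub",.06),("mark",.06),("pointer",.06),("red_vial",.085),("vial_a",0),("vial_b",0),("carousel",0),("wheel",.05)):
        for t in tip(p,l,z):print(l,t)
print(status.observe()["time_s"])
E
```

```text
pics
{'time_s': 0.0, 'joints': array([-1.25757171e+00,  3.51211258e-01,  1.65244666e+00,  1.20724288e-05,
        1.13910667e+00, -8.45928038e-02]), 'dq': array([-0.00032969, -0.0001627 ,  0.00092884, -0.00070724,  0.00167484,
       -0.00244887]), 'joint_torque': array([ 4.52394670e-03, -5.06069291e+01, -2.91402447e+01,  2.28190111e-04,
        4.43458426e-03,  7.86475653e-06]), 'position': array([ 0.2130234 , -0.50679147,  0.30336348]), 'eef_rot': array([-5.82767405e-04,  9.80283131e-01,  1.97597165e-01, -6.13943269e-05]), 'wrist_force': array([-0.22334216,  0.12950601, -0.16735622]), 'ft_torque': array([0.06917108, 0.01041634, 0.01302831]), 'gripper_width': 1.0024773762999972}
scene [[ 0.91357009 -0.27749601  0.29729726  0.94752136]
 [ 0.40620507  0.65800621 -0.63405462 -0.75466999]
 [-0.01967582  0.70001699  0.71385508  0.88248083]]
hub (0.94, array([249.1, 155.5]), array([517. , 122.5,  60. ]))
mark (0.68, array([244. , 135.2]), array([449.7, 223.2,  60. ]))
pointer (0.72, array([273.3, 173.7]), array([631.9,  67.8,  60. ]))
red_vial (0.59, array([250. , 167.9]), array([559.5,  
[... 888 characters left out ...]
  67.7,  60. ]))
pointer (0.45, array([289.3, 151.5]), array([ 768.2, -136.7,   60. ]))
red_vial (0.6, array([205.3, 226.6]), array([482.1, 184.3,  85. ]))
red_vial (0.41, array([224.2, 214.3]), array([526.4, 113.8,  85. ]))
vial_a (0.51, array([265.5, 231.6]), array([467.8, -37.5,   0. ]))
vial_a (0.39, array([193.5, 185.6]), array([656.3, 242.2,   0. ]))
vial_b (0.51, array([265.5, 231.6]), array([467.8, -37.5,   0. ]))
vial_b (0.39, array([193.5, 185.6]), array([656.3, 242.2,   0. ]))
carousel (0.79, array([224.1, 214.7]), array([537.5, 121.8,   0. ]))
carousel (0.66, array([222.6, 216.3]), array([531.3, 127.7,   0. ]))
wheel (0.77, array([223.7, 213.1]), array([536.3, 118.8,  50. ]))
0.9
```

View pictures.

Run:
```python
import cv2
a=cv2.imread("pics/top0.png");b=cv2.imread("pics/scene0.png")
c=cv2.resize(a[140:300,140:310],None,fx=3.5,fy=3.5,interpolation=cv2.INTER_CUBIC)
cv2.imwrite("pics/topc.png",c)
c=cv2.resize(b[90:280,150:350],None,fx=3,fy=3,interpolation=cv2.INTER_CUBIC)
cv2.imwrite("pics/scenec.png",c)
```

```text
(no output)
```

View pics/topc.png

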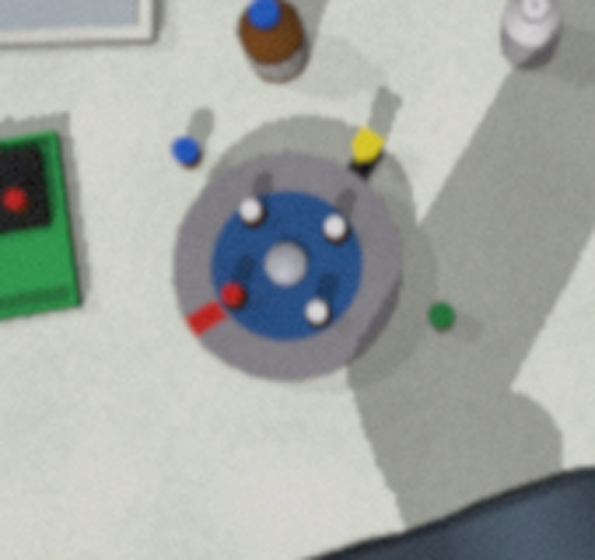

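View pics/scenec.png

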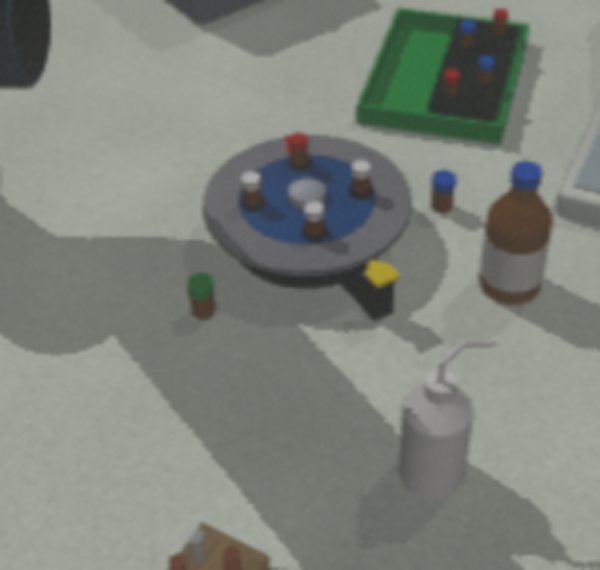

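The top crop shows the red stripe at about crop (207,318), lower left, and the yellow arrow at (366,145), upper right. The loose vials are blue at (186,151) and green at (441,315), both clear of the rim. The scene crop agrees. Next I'll get precise geometry by colour.

```bash
cat >> h.py <<'E'
def blobs(m,lo=4):
    n,l,s,c=cv2.connectedComponentsWithStats(m.astype(np.uint8));return [(s[i,4],c[i]) for i in range(1,n) if s[i,4]>=lo]
def masks(f):
    h=cv2.cvtColor(f,cv2.COLOR_BGR2HSV).astype(int);H,S,V=h[...,0],h[...,1],h[...,2]
    return dict(red=((H<8)|(H>172))&(S>130)&(V>80),yel=(H>18)&(H<35)&(S>130)&(V>90),white=(S<30)&(V>185),blue=(H>100)&(H<120)&(S>100)&(V>50))
E
python3 - <<'E'
from h import *
import pickle
P={}
for n in("top","scene"):
    p=eyes.snapshot(n);P[n]=p;M=masks(p["frame"])
    for k,z in(("red",.06),("yel",.065),("white",.11),("blue",.06)):
        for a,c in blobs(M[k]):
            w=at(p,c,z)*1000
            if np.hypot(w[0]-535,w[1]-120)<190:print(n,k,a,c.round(1),w.round(1))
    w=eyes.cut_out("wheel",p)
    if w:
        cs,_=cv2.findContours(w[0]["mask"].astype(np.uint8),0,1);c=max(cs,key=len)[:,0].astype(float)
        q=np.array([at(p,x,.06)[:2] for x in c])*1000
        print("wheelmask circle",cv2.minEnclosingCircle(q.astype(np.float32)),q.min(0),q.max(0))
pickle.dump(P,open("P.pkl","wb"))
E
```

```text
top red 33 [206.2 224. ] [495.  184.3  60. ]
top red 52 [198.5 230.3] [471.7 213.5  60. ]
top yel 64 [244.2 181.6] [652.7  38.5  65. ]
top white 17 [210.9 199.4] [579.2 160.2 110. ]
top white 20 [235.  204.1] [559.5  71.3 110. ]
top white 14 [220.7 217.5] [511.2 124.4 110. ]
top white 17 [229.9 228.4] [470.4  91.3 110. ]
top blue 41 [192.9 182.6] [655.4 235.3  60. ]
top blue 1049 [221.7 215.5] [525.8 125.6  60. ]
wheelmask circle ((526.0929565429688, 125.45439910888672), 125.6923599243164) [403.11870362   3.65234456] [651.07968649 249.59515091]
scene red 17 [248.4 136.1] [467.3 224.3  60. ]
scene yel 67 [276.2 180.6] [655.1  35.6  65. ]
scene blue 266 [242.6 157.8] [501.  101.9  60. ]
scene blue 252 [263.4 155.8] [564.8 140.4  60. ]
scene blue 39 [297.6 149.9] [665.9 218.1  60. ]
wheelmask circle ((670.39794921875, 198.97581481933594), 37.196475982666016) [648.81189728 162.16642613] [688.35599104 235.78520457]
```

>>> {"method": "send_rows", "body": {
  "claw": [0,0,0,0,0],
  "xyz": [
    [14,37,0],
    [28,75,0],
    [42,112,0],
    [56,150,0],
    [70,188,0]
  ],
  "dr": [
    [0,0,0],
    [0,0,0],
    [0,0,0],
    [0,0,0],
    [0,0,0]
  ]
}}

```text
time_s: 1.52
position: [0.2832, -0.3173, 0.3039]
eef_rot: [0.0, 0.98, 0.197, 0.0]
wrist_force: [1.4, 0.3, -0.4]
gripper_width: 0.296
```

>>> {"method": "send_rows", "body": {
  "claw": [0,0,0,0,0],
  "xyz": [
    [14,37,0],
    [28,75,0],
    [42,112,0],
    [56,150,0],
    [70,188,0]
  ],
  "dr": [
    [0,0,0],
    [0,0,0],
    [0,0,0],
    [0,0,0],
    [0,0,0]
  ]
}}

```text
time_s: 1.93
position: [0.3532, -0.1292, 0.3042]
eef_rot: [0.0, 0.98, 0.197, 0.0]
wrist_force: [0.5, -1.2, 0.1]
gripper_width: 0.001
```

>>> {"method": "send_rows", "body": {
  "claw": [0,0,0,0,0],
  "xyz": [
    [14,37,0],
    [28,75,0],
    [42,112,0],
    [56,150,0],
    [70,188,0]
  ],
  "dr": [
    [0,0,0],
    [0,0,0],
    [0,0,0],
    [0,0,0],
    [0,0,0]
  ]
}}

```text
time_s: 2.35
position: [0.4233, 0.0592, 0.3042]
eef_rot: [0.0, 0.98, 0.198, 0.0]
wrist_force: [1.2, -1.3, 0.6]
gripper_width: -0.003
```

>>> {"method": "send_rows", "body": {
  "claw": [0,0,0,0,0],
  "xyz": [
    [14,37,-10],
    [27,74,-30],
    [27,74,-60],
    [27,74,-60],
    [27,74,-60]
  ],
  "dr": [
    [0,0,0],
    [0,0,0],
    [0,0,0],
    [0,0,0],
    [0,0,0]
  ]
}}

```text
time_s: 2.77
position: [0.4495, 0.1308, 0.2434]
eef_rot: [0.0, 0.98, 0.198, -0.002]
wrist_force: [0.2, -0.7, 0.7]
gripper_width: -0.0
```

>>> {"method": "send_rows", "body": {
  "claw": [0,0,0,0,0],
  "xyz": [
    [0,0,-25],
    [0,0,-50],
    [0,0,-75],
    [0,0,-90],
    [0,0,-90]
  ],
  "dr": [
    [0,0,0],
    [0,0,0],
    [0,0,0],
    [0,0,0],
    [0,0,0]
  ]
}}

```text
time_s: 3.18
position: [0.4497, 0.1297, 0.1533]
eef_rot: [0.0, 0.98, 0.197, -0.001]
wrist_force: [-0.8, 0.5, 0.3]
gripper_width: 0.002
```

Run:
```python
from h import *
a=eyes.snapshot("top")["frame"];b=eyes.snapshot("scene")["frame"]
f=lambda i:cv2.resize(i,(400,400),interpolation=cv2.INTER_CUBIC)
cv2.imwrite("pics/p1.png",np.hstack([f(a[150:280,150:280]),f(b[90:220,190:320])]))
print(status.observe()["wrist_force"])
```

```text
[0.45500307 0.4348915  0.77456252]
```

View pics/p1.png

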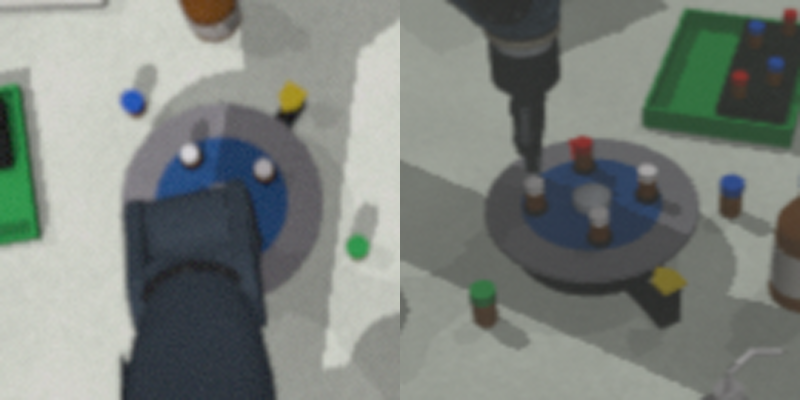

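Right panel: the closed fingers stand between the red-capped vial and the near white-capped vial, (535,195) in the panel. Before the flick I'll feel for the flange height and stiffness at the planned brake spot.

>>> {"method": "send_rows", "body": {
  "claw": [0,0,0,0,0],
  "xyz": [
    [-34,0,0],
    [-27,-40,0],
    [-27,-49,0],
    [-27,-49,-16],
    [-27,-49,-19]
  ],
  "dr": [
    [0,0,0],
    [0,0,0],
    [0,0,0],
    [0,0,0],
    [0,0,0]
  ]
}}

```text
time_s: 3.7
position: [0.4237, 0.0812, 0.1357]
eef_rot: [0.0, 0.98, 0.197, 0.001]
wrist_force: [-0.9, -0.4, -1.0]
gripper_width: -0.004
```

>>> {"method": "send_rows", "body": {
  "claw": [0],
  "xyz": [
    [0,0,-1]
  ],
  "dr": [
    [0,0,0]
  ]
}}

```text
time_s: 3.78
position: [0.4235, 0.0817, 0.1347]
eef_rot: [0.0, 0.98, 0.197, 0.0]
wrist_force: [0.1, 0.2, -0.2]
gripper_width: 0.001
```

>>> {"method": "send_rows", "body": {
  "claw": [0],
  "xyz": [
    [0,0,-1]
  ],
  "dr": [
    [0,0,0]
  ]
}}

```text
time_s: 3.87
position: [0.4236, 0.0821, 0.1338]
eef_rot: [0.0, 0.98, 0.198, 0.001]
wrist_force: [0.2, -1.1, 0.1]
gripper_width: -0.003
```

>>> {"method": "send_rows", "body": {
  "claw": [0],
  "xyz": [
    [0,0,-1]
  ],
  "dr": [
    [0,0,0]
  ]
}}

```text
time_s: 3.95
position: [0.4236, 0.0822, 0.1326]
eef_rot: [0.0, 0.98, 0.198, 0.001]
wrist_force: [0.4, 0.2, 0.7]
gripper_width: -0.002
```

>>> {"method": "send_rows", "body": {
  "claw": [0],
  "xyz": [
    [0,0,-1]
  ],
  "dr": [
    [0,0,0]
  ]
}}

```text
time_s: 4.03
position: [0.4236, 0.0821, 0.1323]
eef_rot: [0.0, 0.98, 0.198, 0.001]
wrist_force: [-10.3, -3.8, 42.6]
gripper_width: -0.002
```

>>> {"method": "send_rows", "body": {
  "claw": [0,0],
  "xyz": [
    [0,0,0.6],
    [0,0,0.6]
  ],
  "dr": [
    [0,0,0],
    [0,0,0]
  ]
}}

```text
time_s: 4.2
position: [0.4235, 0.0822, 0.1326]
eef_rot: [0.0, 0.98, 0.198, 0.001]
wrist_force: [-2.5, -0.5, 12.6]
gripper_width: -0.003
```

>>> {"method": "send_rows", "body": {
  "claw": [0,0],
  "xyz": [
    [0,0,-0.2],
    [0,0,-0.2]
  ],
  "dr": [
    [0,0,0],
    [0,0,0]
  ]
}}

```text
time_s: 4.37
position: [0.4236, 0.0822, 0.1326]
eef_rot: [0.0, 0.98, 0.198, 0.001]
wrist_force: [-4.7, -2.0, 15.4]
gripper_width: -0.004
```

>>> {"method": "send_rows", "body": {
  "claw": [0,0,0,0,0],
  "xyz": [
    [0,0,20],
    [0,35,20],
    [5,49,20],
    [27,49,20],
    [27,49,20]
  ],
  "dr": [
    [0,0,0],
    [0,0,0],
    [0,0,0],
    [0,0,0],
    [0,0,0]
  ]
}}

```text
time_s: 4.78
position: [0.4529, 0.1321, 0.1523]
eef_rot: [0.0, 0.98, 0.198, 0.002]
wrist_force: [0.3, -0.4, 0.3]
gripper_width: -0.001
```

>>> {"method": "send_rows", "body": {
  "claw": [0,0,0,0],
  "xyz": [
    [3,-4,0],
    [5,-8,0],
    [7,-11,0],
    [8,-13,0]
  ],
  "dr": [
    [0,0,0],
    [0,0,0],
    [0,0,0],
    [0,0,0]
  ]
}}

```text
time_s: 5.12
position: [0.4579, 0.1173, 0.1513]
eef_rot: [-0.0, 0.98, 0.197, -0.0]
wrist_force: [-0.0, -0.5, 0.4]
gripper_width: 0.004
```

>>> {"method": "send_rows", "body": {
  "claw": [0,0,0,0,0],
  "xyz": [
    [2,-3,0],
    [5,-8,0],
    [10,-16,0],
    [16,-26,0],
    [23,-37,0]
  ],
  "dr": [
    [0,0,0],
    [0,0,0],
    [0,0,0],
    [0,0,0],
    [0,0,0]
  ]
}}

```text
time_s: 5.53
position: [0.4817, 0.0799, 0.1513]
eef_rot: [0.0, 0.98, 0.198, 0.0]
wrist_force: [-0.2, 0.1, 0.2]
gripper_width: -0.001
```

>>> {"method": "send_rows", "body": {
  "claw": [0,0,0],
  "xyz": [
    [0,0,0],
    [-2,2,40],
    [-2,2,65]
  ],
  "dr": [
    [0,0,0],
    [0,0,0],
    [0,0,0]
  ]
}}

```text
time_s: 5.78
position: [0.479, 0.0825, 0.2173]
eef_rot: [-0.0, 0.98, 0.197, -0.001]
wrist_force: [0.4, 1.6, 0.7]
gripper_width: -0.002
```

```bash
cat >> h.py <<'E'
hub=np.array([.5260,.1255]);PA=-34.6
def uv(p,X):
    T=np.array(p["extrinsics"],float);q=T[:3,:3].T@(np.array(X)-T[:3,3]);K=np.array(p["intrinsics"],float)
    return cv2.projectPoints(np.array([[q[0],-q[1],-q[2]]]),np.zeros(3),np.zeros(3),K,np.array(p["distortion"],float))[0][0,0]
def ang(n,dbg=False):
    # wheel angle (deg) from the stripe's red pixels, and time of picture
    t=status.observe()["time_s"];p=eyes.snapshot(n);m=masks(p["frame"])["red"];best=None
    ys,xs=np.nonzero(m)
    W=np.array([at(p,(x,y),.06)[:2] for x,y in zip(xs,ys)]).reshape(-1,2)-hub
    R=np.hypot(*W.T) if len(W) else np.zeros(0);k=(R>.088)&(R<.128)
    if n=="scene" or k.sum()<6: pass
    if k.sum()<6:return t,None,p
    v=W[k].mean(0);return t,np.degrees(np.arctan2(v[1],v[0])),p
E
python3 - <<'E'
from h import *
for i in range(4):
    for n in("scene","top"):
        t,a,p=ang(n);print(n,round(t,3),a)
E
```

```text
scene 5.783 -159.11354143977312
top 5.833 None
scene 5.883 -141.63400439446593
top 5.933 None
scene 5.983 -125.28233176198292
top 6.033 -115.8538772990233
scene 6.083 -108.53330209912974
top 6.133 -99.73289813508076
```

Spinning by itself at about 2.9 rad/s counter-clockwise. Moving to hover over the brake spot without touching.

>>> {"method": "send_rows", "body": {
  "claw": [0,0,0,0,0],
  "xyz": [
    [-40,0,0],
    [-56,-1,-25],
    [-56,-1,-55],
    [-56,-1,-77],
    [-56,-1,-77]
  ],
  "dr": [
    [0,0,0],
    [0,0,0],
    [0,0,0],
    [0,0,0],
    [0,0,0]
  ]
}}

```text
time_s: 6.6
position: [0.421, 0.0818, 0.1359]
eef_rot: [-0.0, 0.98, 0.198, -0.003]
wrist_force: [-1.3, -0.8, 1.1]
gripper_width: 0.001
```

Run:
```python
from h import *
import pickle
D=[]
for i in range(45):
    t,a,p=ang("top");D.append((t,a))
    if i==0: cv2.imwrite("pics/hov.png",p["frame"])
pickle.dump(D,open("D.pkl","wb"))
for t,a in D[::4]:print(round(t,2),a and round(a,1))
print(status.observe()["position"])
```

```text
6.6 -26.4
6.8 4.2
7.0 34.2
7.2 63.8
7.4 92.8
7.6 121.4
7.8 None
8.0 None
8.2 None
8.4 None
8.6 -98.3
8.8 -71.6
[0.42309613 0.08196589 0.13930556]
```

>>> {"method": "send_rows", "body": {
  "claw": [0,0,0,0,0],
  "xyz": [
    [0,0,0],
    [0,0,0],
    [0,0,0],
    [0,0,0],
    [0,0,0]
  ],
  "dr": [
    [0,0,0],
    [0,0,0],
    [0,0,0],
    [0,0,0],
    [0,0,0]
  ]
}}

```text
time_s: 9.27
position: [0.4231, 0.082, 0.1393]
eef_rot: [-0.0, 0.98, 0.198, 0.0]
wrist_force: [-0.5, -0.3, 0.4]
gripper_width: -0.002
```

>>> {"method": "send_rows", "body": {
  "claw": [0,0,0,0,0],
  "xyz": [
    [0,0,0],
    [0,0,0],
    [0,0,0],
    [0,0,0],
    [0,0,0]
  ],
  "dr": [
    [0,0,0],
    [0,0,0],
    [0,0,0],
    [0,0,0],
    [0,0,0]
  ]
}}

```text
time_s: 9.68
position: [0.4231, 0.082, 0.1393]
eef_rot: [-0.0, 0.98, 0.198, 0.0]
wrist_force: [0.4, 0.5, -1.0]
gripper_width: -0.004
```

>>> {"method": "send_rows", "body": {
  "claw": [0,0,0,0,0],
  "xyz": [
    [0,0,0],
    [0,0,0],
    [0,0,0],
    [0,0,0],
    [0,0,0]
  ],
  "dr": [
    [0,0,0],
    [0,0,0],
    [0,0,0],
    [0,0,0],
    [0,0,0]
  ]
}}

```text
time_s: 10.1
position: [0.4231, 0.082, 0.1393]
eef_rot: [-0.0, 0.98, 0.198, -0.0]
wrist_force: [-0.7, -0.3, 0.2]
gripper_width: -0.001
```

>>> {"method": "send_rows", "body": {
  "claw": [0,0,0,0,0],
  "xyz": [
    [0,0,0],
    [0,0,0],
    [0,0,0],
    [0,0,0],
    [0,0,0]
  ],
  "dr": [
    [0,0,0],
    [0,0,0],
    [0,0,0],
    [0,0,0],
    [0,0,0]
  ]
}}

```text
time_s: 10.52
position: [0.4231, 0.082, 0.1393]
eef_rot: [0.0, 0.98, 0.198, 0.0]
wrist_force: [0.1, -0.8, -0.8]
gripper_width: -0.001
```

>>> {"method": "send_rows", "body": {
  "claw": [0,0,0,0,0],
  "xyz": [
    [0,0,0],
    [0,0,0],
    [0,0,0],
    [0,0,0],
    [0,0,0]
  ],
  "dr": [
    [0,0,0],
    [0,0,0],
    [0,0,0],
    [0,0,0],
    [0,0,0]
  ]
}}

```text
time_s: 10.93
position: [0.4231, 0.082, 0.1393]
eef_rot: [-0.0, 0.98, 0.198, 0.0]
wrist_force: [-0.6, -0.3, 0.1]
gripper_width: 0.002
```

>>> {"method": "send_rows", "body": {
  "claw": [0,0,0,0,0],
  "xyz": [
    [0,0,0],
    [0,0,0],
    [0,0,0],
    [0,0,0],
    [0,0,0]
  ],
  "dr": [
    [0,0,0],
    [0,0,0],
    [0,0,0],
    [0,0,0],
    [0,0,0]
  ]
}}

```text
time_s: 11.35
position: [0.4231, 0.082, 0.1393]
eef_rot: [0.0, 0.98, 0.198, 0.0]
wrist_force: [1.1, 0.7, 0.8]
gripper_width: -0.001
```

>>> {"method": "send_rows", "body": {
  "claw": [0,0,0,0,0],
  "xyz": [
    [0,0,0],
    [0,0,0],
    [0,0,0],
    [0,0,0],
    [0,0,0]
  ],
  "dr": [
    [0,0,0],
    [0,0,0],
    [0,0,0],
    [0,0,0],
    [0,0,0]
  ]
}}

```text
time_s: 11.77
position: [0.4231, 0.082, 0.1393]
eef_rot: [-0.0, 0.98, 0.198, 0.0]
wrist_force: [0.8, 0.6, -0.0]
gripper_width: -0.001
```

>>> {"method": "send_rows", "body": {
  "claw": [0,0,0,0,0],
  "xyz": [
    [0,0,0],
    [0,0,0],
    [0,0,0],
    [0,0,0],
    [0,0,0]
  ],
  "dr": [
    [0,0,0],
    [0,0,0],
    [0,0,0],
    [0,0,0],
    [0,0,0]
  ]
}}

```text
time_s: 12.18
position: [0.4231, 0.0819, 0.1393]
eef_rot: [0.0, 0.98, 0.198, -0.0]
wrist_force: [-0.1, -0.3, 0.5]
gripper_width: 0.002
```

>>> {"method": "send_rows", "body": {
  "claw": [0,0,0,0,0],
  "xyz": [
    [0,0,0],
    [0,0,0],
    [0,0,0],
    [0,0,0],
    [0,0,0]
  ],
  "dr": [
    [0,0,0],
    [0,0,0],
    [0,0,0],
    [0,0,0],
    [0,0,0]
  ]
}}

```text
time_s: 12.6
position: [0.4231, 0.082, 0.1393]
eef_rot: [0.0, 0.98, 0.198, 0.0]
wrist_force: [0.1, 0.6, 0.9]
gripper_width: -0.0
```

>>> {"method": "send_rows", "body": {
  "claw": [0,0,0,0,0],
  "xyz": [
    [0,0,0],
    [0,0,0],
    [0,0,0],
    [0,0,0],
    [0,0,0]
  ],
  "dr": [
    [0,0,0],
    [0,0,0],
    [0,0,0],
    [0,0,0],
    [0,0,0]
  ]
}}

```text
time_s: 13.02
position: [0.4231, 0.082, 0.1393]
eef_rot: [-0.0, 0.98, 0.198, -0.0]
wrist_force: [-1.0, -0.2, 0.3]
gripper_width: -0.001
```

>>> {"method": "send_rows", "body": {
  "claw": [0,0,0,0,0],
  "xyz": [
    [0,0,0],
    [0,0,0],
    [0,0,0],
    [0,0,0],
    [0,0,0]
  ],
  "dr": [
    [0,0,0],
    [0,0,0],
    [0,0,0],
    [0,0,0],
    [0,0,0]
  ]
}}

```text
time_s: 13.43
position: [0.4231, 0.082, 0.1393]
eef_rot: [-0.0, 0.98, 0.198, 0.0]
wrist_force: [-0.3, 0.5, -0.0]
gripper_width: -0.001
```

>>> {"method": "send_rows", "body": {
  "claw": [0,0,0,0,0],
  "xyz": [
    [0,0,0],
    [0,0,0],
    [0,0,0],
    [0,0,0],
    [0,0,0]
  ],
  "dr": [
    [0,0,0],
    [0,0,0],
    [0,0,0],
    [0,0,0],
    [0,0,0]
  ]
}}

```text
time_s: 13.85
position: [0.4231, 0.082, 0.1393]
eef_rot: [-0.0, 0.98, 0.198, -0.0]
wrist_force: [-0.5, -0.1, 0.2]
gripper_width: 0.004
```

>>> {"method": "send_rows", "body": {
  "claw": [0,0,0,0,0],
  "xyz": [
    [0,0,0],
    [0,0,0],
    [0,0,0],
    [0,0,0],
    [0,0,0]
  ],
  "dr": [
    [0,0,0],
    [0,0,0],
    [0,0,0],
    [0,0,0],
    [0,0,0]
  ]
}}

```text
time_s: 14.27
position: [0.4231, 0.082, 0.1393]
eef_rot: [-0.0, 0.98, 0.198, 0.0]
wrist_force: [0.2, -0.2, 0.8]
gripper_width: -0.001
```

>>> {"method": "send_rows", "body": {
  "claw": [0,0,0,0,0],
  "xyz": [
    [0,0,0],
    [0,0,0],
    [0,0,0],
    [0,0,0],
    [0,0,0]
  ],
  "dr": [
    [0,0,0],
    [0,0,0],
    [0,0,0],
    [0,0,0],
    [0,0,0]
  ]
}}

```text
time_s: 14.68
position: [0.4231, 0.082, 0.1393]
eef_rot: [-0.0, 0.98, 0.198, -0.0]
wrist_force: [0.0, 0.6, 0.9]
gripper_width: -0.0
```

>>> {"method": "send_rows", "body": {
  "claw": [0,0,0,0,0],
  "xyz": [
    [0,0,0],
    [0,0,0],
    [0,0,0],
    [0,0,0],
    [0,0,0]
  ],
  "dr": [
    [0,0,0],
    [0,0,0],
    [0,0,0],
    [0,0,0],
    [0,0,0]
  ]
}}

```text
time_s: 15.1
position: [0.4231, 0.082, 0.1393]
eef_rot: [0.0, 0.98, 0.198, -0.0]
wrist_force: [-0.5, -1.1, -0.7]
gripper_width: 0.001
```

>>> {"method": "send_rows", "body": {
  "claw": [0,0,0,0,0],
  "xyz": [
    [0,0,0],
    [0,0,0],
    [0,0,0],
    [0,0,0],
    [0,0,0]
  ],
  "dr": [
    [0,0,0],
    [0,0,0],
    [0,0,0],
    [0,0,0],
    [0,0,0]
  ]
}}

```text
time_s: 15.52
position: [0.4231, 0.082, 0.1393]
eef_rot: [-0.0, 0.98, 0.198, -0.0]
wrist_force: [-0.2, -0.7, -0.4]
gripper_width: -0.005
```

>>> {"method": "send_rows", "body": {
  "claw": [0,0,0,0,0],
  "xyz": [
    [0,0,0],
    [0,0,0],
    [0,0,0],
    [0,0,0],
    [0,0,0]
  ],
  "dr": [
    [0,0,0],
    [0,0,0],
    [0,0,0],
    [0,0,0],
    [0,0,0]
  ]
}}

```text
time_s: 15.93
position: [0.4231, 0.082, 0.1393]
eef_rot: [0.0, 0.98, 0.198, 0.0]
wrist_force: [0.1, -0.3, -0.2]
gripper_width: 0.003
```

>>> {"method": "send_rows", "body": {
  "claw": [0,0,0,0,0],
  "xyz": [
    [0,0,0],
    [0,0,0],
    [0,0,0],
    [0,0,0],
    [0,0,0]
  ],
  "dr": [
    [0,0,0],
    [0,0,0],
    [0,0,0],
    [0,0,0],
    [0,0,0]
  ]
}}

```text
time_s: 16.35
position: [0.4231, 0.082, 0.1393]
eef_rot: [-0.0, 0.98, 0.198, -0.0]
wrist_force: [-0.4, 0.2, -0.9]
gripper_width: 0.003
```

>>> {"method": "send_rows", "body": {
  "claw": [0,0,0,0,0],
  "xyz": [
    [0,0,0],
    [0,0,0],
    [0,0,0],
    [0,0,0],
    [0,0,0]
  ],
  "dr": [
    [0,0,0],
    [0,0,0],
    [0,0,0],
    [0,0,0],
    [0,0,0]
  ]
}}

```text
time_s: 16.77
position: [0.4231, 0.082, 0.1393]
eef_rot: [-0.0, 0.98, 0.198, 0.0]
wrist_force: [0.5, -0.0, 0.1]
gripper_width: -0.002
```

>>> {"method": "send_rows", "body": {
  "claw": [0,0,0,0,0],
  "xyz": [
    [0,0,0],
    [0,0,-1],
    [0,0,-2],
    [0,0,-3.5],
    [0,0,-5]
  ],
  "dr": [
    [0,0,0],
    [0,0,0],
    [0,0,0],
    [0,0,0],
    [0,0,0]
  ]
}}

```text
time_s: 17.18
position: [0.4231, 0.082, 0.1341]
eef_rot: [-0.0, 0.98, 0.198, -0.0]
wrist_force: [0.1, -0.1, 0.1]
gripper_width: 0.0
```

Run:
```python
from h import *
import pickle
D=[]
for i in range(16):
    t,a,p=ang("scene" if i%2 else "top");D.append((t,a));print("scene" if i%2 else "top",round(t,3),a and round(a,1))
print(status.observe()["position"],status.observe()["wrist_force"])
```

```text
top 17.183 32.0
scene 17.233 42.2
top 17.283 38.8
scene 17.333 49.6
top 17.383 45.6
scene 17.433 56.8
top 17.483 52.2
scene 17.533 64.1
top 17.583 59.0
scene 17.633 70.4
top 17.683 65.7
scene 17.733 75.2
top 17.783 72.4
scene 17.833 81.9
top 17.883 78.6
scene 17.933 87.5
[0.42310466 0.08197827 0.13431547] [ 0.10562899 -0.10897492 -1.15753018]
```

>>> {"method": "send_rows", "body": {
  "claw": [0,0,0,0,0],
  "xyz": [
    [0,0,0],
    [0,0,0],
    [0,0,0],
    [0,0,0],
    [0,0,0]
  ],
  "dr": [
    [0,0,0],
    [0,0,0],
    [0,0,0],
    [0,0,0],
    [0,0,0]
  ]
}}

```text
time_s: 18.4
position: [0.4231, 0.082, 0.1343]
eef_rot: [0.0, 0.98, 0.198, 0.0]
wrist_force: [-0.6, 0.0, 0.8]
gripper_width: -0.001
```

>>> {"method": "send_rows", "body": {
  "claw": [0,0,0,0,0],
  "xyz": [
    [0,0,0],
    [0,0,0],
    [0,0,0],
    [0,0,0],
    [0,0,0]
  ],
  "dr": [
    [0,0,0],
    [0,0,0],
    [0,0,0],
    [0,0,0],
    [0,0,0]
  ]
}}

```text
time_s: 18.82
position: [0.4231, 0.082, 0.1343]
eef_rot: [-0.0, 0.98, 0.198, -0.0]
wrist_force: [-0.0, -0.4, 1.1]
gripper_width: 0.002
```

>>> {"method": "send_rows", "body": {
  "claw": [0,0,0,0,0],
  "xyz": [
    [0,0,0],
    [0,0,0],
    [0,0,0],
    [0,0,0],
    [0,0,0]
  ],
  "dr": [
    [0,0,0],
    [0,0,0],
    [0,0,0],
    [0,0,0],
    [0,0,0]
  ]
}}

```text
time_s: 19.23
position: [0.4231, 0.082, 0.1343]
eef_rot: [-0.0, 0.98, 0.198, 0.0]
wrist_force: [0.4, -1.0, -0.2]
gripper_width: -0.003
```

>>> {"method": "send_rows", "body": {
  "claw": [0,0,0,0,0],
  "xyz": [
    [0,0,0],
    [0,0,0],
    [0,0,0],
    [0,0,0],
    [0,0,0]
  ],
  "dr": [
    [0,0,0],
    [0,0,0],
    [0,0,0],
    [0,0,0],
    [0,0,0]
  ]
}}

```text
time_s: 19.65
position: [0.4231, 0.082, 0.1343]
eef_rot: [0.0, 0.98, 0.198, 0.0]
wrist_force: [-0.4, 0.2, -1.0]
gripper_width: 0.004
```

>>> {"method": "send_rows", "body": {
  "claw": [0,0,0,0,0],
  "xyz": [
    [0,0,0],
    [0,0,0],
    [0,0,0],
    [0,0,0],
    [0,0,0]
  ],
  "dr": [
    [0,0,0],
    [0,0,0],
    [0,0,0],
    [0,0,0],
    [0,0,0]
  ]
}}

```text
time_s: 20.07
position: [0.4231, 0.082, 0.1343]
eef_rot: [-0.0, 0.98, 0.198, -0.0]
wrist_force: [-0.2, 0.6, 0.3]
gripper_width: 0.001
```

>>> {"method": "send_rows", "body": {
  "claw": [0,0,0,0,0],
  "xyz": [
    [0,0,0],
    [0,0,0],
    [0,0,0],
    [0,0,0],
    [0,0,0]
  ],
  "dr": [
    [0,0,0],
    [0,0,0],
    [0,0,0],
    [0,0,0],
    [0,0,0]
  ]
}}

```text
time_s: 20.48
position: [0.4231, 0.082, 0.1343]
eef_rot: [0.0, 0.98, 0.198, -0.0]
wrist_force: [0.4, 1.0, 0.5]
gripper_width: -0.001
```

>>> {"method": "send_rows", "body": {
  "claw": [0,0,0,0,0],
  "xyz": [
    [0,0,0],
    [0,0,0],
    [0,0,0],
    [0,0,0],
    [0,0,0]
  ],
  "dr": [
    [0,0,0],
    [0,0,0],
    [0,0,0],
    [0,0,0],
    [0,0,0]
  ]
}}

```text
time_s: 20.9
position: [0.4231, 0.082, 0.1343]
eef_rot: [-0.0, 0.98, 0.198, 0.0]
wrist_force: [-0.3, -0.0, -0.7]
gripper_width: 0.001
```

```bash
sed -i 's/R>.088/R>.1/' h.py
python3 - <<'E'
from h import *
import pickle
D={"top":[],"scene":[]}
for i in range(12):
    n="scene" if i%2 else "top"
    t,a,p=ang(n)
    if a is not None:D[n].append((t,a))
for n in D:
    d=np.array(D[n])
    if len(d)>2:
        c=np.polyfit(d[:,0],d[:,1],1);w=c[0];print(n,d.round(2).tolist(),c);t0=d[:,0].mean();a0=d[:,1].mean()
        T=np.linspace(0,4,4001);A=a0+w*(1-np.exp(-.08*T))/.08;print("arrive",t0+T[np.argmin(abs(A-PA))])
cv2.imwrite("pics/p2.png",p["frame"]);print(status.observe()["time_s"])
E
```

```text
top [[20.9, -106.07], [21.0, -101.6], [21.1, -96.33], [21.2, -91.46], [21.3, -86.38], [21.4, -81.45]] [   49.60365013 -1142.99807516]
arrive 22.406000000000002
scene [[20.95, -104.36], [21.05, -98.88], [21.15, -94.13], [21.25, -89.07], [21.35, -84.75], [21.45, -79.17]] [   49.55452145 -1142.28331049]
arrive 22.409
21.5
```

>>> {"method": "send_rows", "body": {
  "claw": [0,0,0,0,0],
  "xyz": [
    [0,0,0],
    [0,0,0],
    [0,0,0],
    [0,0,0],
    [0,0,0]
  ],
  "dr": [
    [0,0,0],
    [0,0,0],
    [0,0,0],
    [0,0,0],
    [0,0,0]
  ]
}}

```text
time_s: 21.92
position: [0.4231, 0.082, 0.1343]
eef_rot: [-0.0, 0.98, 0.198, -0.0]
wrist_force: [-1.2, 0.6, -0.2]
gripper_width: -0.004
```

>>> {"method": "send_rows", "body": {
  "claw": [0,0,0,0,0],
  "xyz": [
    [0,0,0],
    [0,0,0],
    [0,0,0],
    [0,0,0],
    [0,0,0]
  ],
  "dr": [
    [0,0,0],
    [0,0,0],
    [0,0,0],
    [0,0,0],
    [0,0,0]
  ]
}}

```text
time_s: 22.33
position: [0.4231, 0.082, 0.1343]
eef_rot: [-0.0, 0.98, 0.198, 0.0]
wrist_force: [0.3, 0.1, -0.2]
gripper_width: -0.004
```

>>> {"method": "send_rows", "body": {
  "claw": [0,0,0],
  "xyz": [
    [0,0,-2.4],
    [0,0,-2.6],
    [0,0,-2.7]
  ],
  "dr": [
    [0,0,0],
    [0,0,0],
    [0,0,0]
  ]
}}

```text
time_s: 22.58
position: [0.4234, 0.0819, 0.1325]
eef_rot: [0.0, 0.98, 0.198, 0.0]
wrist_force: [-6.7, -2.9, 23.9]
gripper_width: -0.002
```

Run:
```python
from h import *
O=[]
for n in("top","scene","top","scene"):
    t,a,p=ang(n);M=masks(p["frame"])["yel"]
    y=[at(p,c,.065)[:2]-hub for s,c in blobs(M,20)];y=[q for q in y if .13<np.hypot(*q)<.18]
    print(n,t,a,[(np.degrees(np.arctan2(q[1],q[0])).round(2),q.round(4)) for q in y])
    for l in("mark","pointer"):print(tip(p,l,.06)[:1])
    if len(O)<2:
        f=p["frame"];u=uv(p,[.6,.07,.06]).astype(int);O.append(cv2.resize(f[u[1]-40:u[1]+40,u[0]-40:u[0]+40],(400,400),interpolation=cv2.INTER_CUBIC))
cv2.imwrite("pics/p3.png",np.hstack(O));print(status.observe()["wrist_force"],status.observe()["time_s"])
```

```text
top 22.5833 -35.16572725915002 [(np.float64(-34.49), array([ 0.1278, -0.0878]))]
[(0.61, array([290.4, 151.8]), array([ 766.8, -141. ,   60. ]))]
[(0.57, array([239.2, 191. ]), array([618. ,  58.3,  60. ]))]
scene 22.7333 -34.86889152333423 [(np.float64(-34.87), array([ 0.1299, -0.0905]))]
[(0.33, array([296.3, 155.9]), array([672.6, 184.8,  60. ]))]
[(0.89, array([269.9, 172. ]), array([618.1,  71.1,  60. ]))]
top 22.8833 -35.15938714732339 [(np.float64(-34.49), array([ 0.1278, -0.0878]))]
[(0.59, array([239.8, 188.8]), array([626.4,  55.8,  60. ]))]
[(0.59, array([220.9, 216.2]), array([523.2, 128.6,  60. ]))]
scene 23.0333 -34.86889152333423 [(np.float64(-34.77), array([ 0.1302, -0.0904]))]
[(0.64, array([266.1, 174.3]), array([610.7,  55.6,  60. ]))]
[(0.65, array([269.8, 174.8]), array([623.2,  58.2,  60. ]))]
[-4.8030953  -1.73587985 21.48035957] 23.1833
```

View pics/p3.png

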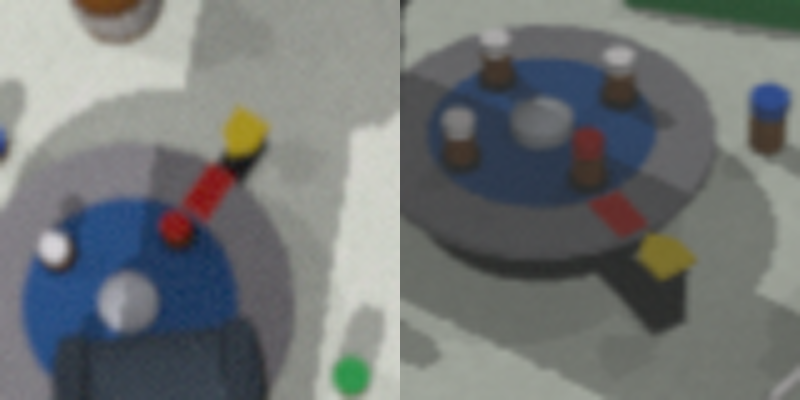

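Both panels show the red stripe, top (208,193) and scene (618,213), in line with the yellow arrow. The wheel is held still at about 21 N, so I'm handing in.

```bash
python3 -c "
from workcell import r
print(r.close_job())"
```

```text
the job is handed in; nothing more can be done
None
```

The job is done and handed in at about 23.2 s: the wheel is stopped with the stripe at the pointer, and a closed fingertip is holding it there.

- **Flick:** I pushed one white-capped vial to spin the wheel counter-clockwise at about 2.9 rad/s, or a turn in roughly 2.2 s.
- **Coast:** It ran untouched for about 16.8 s, slowing to about 0.8 rad/s. The fingers hovered over the flange for most of that time.
- **Brake:** I pressed the flange on the robot's side as the stripe came round. It has stayed at the same angle since, under about 21 N of fingertip force.

**Last checks**
- **Alignment:** Stripe against arrow was -35.2° vs -34.5° in the top view and -34.9° vs -34.8° in the scene view. That is within about 0.7°, or 1.5 mm at the mark.
- **Base:** The arrow's measured position changed by about 1 mm between the first and last pictures, which is within measuring error, so the base stayed put.
- **Disagreement:** The trained networks' mark and pointer finds were erratic; several landed on other things. I relied on the colour measurements, which agreed with the pictures.

Before the flick I felt for the flange height by pressing on the standing wheel. That press briefly read 42.6 N at the wrist. It was the fingertip, not the gripper body or arm, but it is above the 40 N figure for those. The stop press read 24 N at most.

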